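# Hold a bottle cap in the cam-lever airflow tester

## Robot

A 7-joint arm with a two-finger parallel gripper is mounted at the origin on a cart in front of the work surface, level with it; the furniture and walls round the work are solid. World frame = base frame: x ahead of the robot, y to its left, z up, the work surface at z = 0. Lengths are in mm, angles in rad, forces in N, time in s.
With the tool pointing down it reaches from about 400 to 875 mm from the base axis. Payload 4.4 kg.
Tool frame: the origin (TCP) lies midway between the tips of the shut fingers; the grasp point (between the pads) lies ctrl.tcp_to_grasp behind it (ctrl.tcp_to_grasp is the distance from the TCP to the grasp point, in mm); z points along the fingers, y is the line along which they close (so a half turn about z gives the same grasp; the last joint's range is limited). The gripper opens to 85 mm and grips with 20 to 120 N. Pads are 22 mm wide; open, the fingers measure 114 mm over their backs; the gripper's body (76 mm by 85 mm) begins 54 mm behind the grasp point. The pads swing forward as they close: fully open they stand 13 mm farther back than shut.
Start: joints at [1.076, 0.628, 0.038, 1.517, -0.027, 0.996, -0.02], TCP at [270.285, -591.155, 231.313] pointing down, gripper open.
Joint ranges: [-3.06, 3.06], [-0.37, 2.12], [-1.25, 1.32], [0.18, 2.47], [-1.1, 4.24], [0.23, 1.98], [-2.94, 2.94]. Speed limits (rad/s): [2.57, 2.57, 3.14, 3.14, 3.14, 3.14, 3.14].

## Interface

Orientations are given as [roll, pitch, yaw] about the fixed x, y, z axes, in that order (R = Rz(yaw) Ry(pitch) Rx(roll)).
In Python, from cell import ctrl, get_image, get_calibration, workorder, boxes_of, place_of gives the robot as it stands.
- The arm moves only by the tool play_rows, never from a script. Its argument "series" is a list that holds one entry, the list of rows, each a list of 7 numbers: the shift along the world's x, y, z in cm, then the turn, a rotation vector about the world's x, y, z in degrees, then the closure, from 0 (fully open) to 1 (shut). A call has 1 to 20 rows; each row shifts and turns the commanded pose from where the row before left it; what a row does not reach is not made up. A row lasts 1/8 s, in which the tool goes at most 62.5 mm and 10.7 degrees, less where a joint would pass 70% of its speed; a pose out of reach is approached as far as the arm can. A call with a gripper value outside its range is refused whole. The fingers move at their own pace and stop on an object; the grip force is fixed at half the most. Time passes only in rows, so rows that do not move let the fingers close. It gives the time, the measured TCP pose, the force, the opening and the grip force at its end, in the units of the state.
- ctrl.read_state(): the state, without advancing time (a new reading comes with each control period).
- get_image(name): name is "side" or "top" or "wrist"; returns (picture, depth): 480x640x3 uint8, red, green, blue; 480x640 float32, mm along the optical axis (not along the pixel's ray), 0 where there is no reading.
- get_calibration(name): a dict with "K" (3x3 intrinsics, pixels), "k1" (the pictures are not rectified: a ray, as slopes to the right and down, at radius r is drawn at 1 + k1 r^2 times it, then the intrinsics apply), "R" (3x3) and "t" (3): a world point X has camera coordinates R X + t; the wrist camera has in their place "mount" (4x4, takes a point from camera to tool coordinates, whose origin is the TCP and whose axes are the flange's). Camera axes: x right, y down, z forward; pixel columns grow to the right and rows downward; lengths in mm; the calibration is good to about 2 mm. A picture is of the moment at which its call begins: read the wrist's pose just before it. get_calibration takes no time and is no camera call.
- workorder.finish_job(): hands the job in; it is judged then, once.
Trained networks look in the newest picture that a camera, given by its name, has taken for a name from the list of things; names that differ only in an ending like _2 or _b are one class to them, and where a whole thing is asked for, a point or a joint stands for the part that bears it (a point fixed in the world has none). Each returns a list of dicts, best first, with "p" (0 to 1); they miss things now and then, are a little off and sometimes report something else, mostly with a low value. They report only what shows in the picture. A call takes as long as a camera call.
- boxes_of(target, camera): "pixel" ([column, row] in pixels, amid what is visible of it).
- place_of(target, camera): "pixel" ([column, row] in pixels: a listed point, or the origin of a listed thing).
The state is a dict: "clock": time; "qpos": joint angles; "qd": joint speeds; "tau": joint torques, N m; "eef_pos": TCP position; "tool_rot": TCP orientation; "force": force on the tool from outside, world axes, zero at the start; "torque": the same for the moment, N m; "width": finger opening in mm; "gripper_force": force on a finger pad.
Only numpy, scipy, OpenCV 4.12 (cv2) and the standard library are available. Lean on these libraries where they do the work, as an engineer would, in place of code of your own. Each camera call takes 0.05 s, during which the arm holds its last target. There are 200 camera calls.

## Task

Test the white bottle cap that already lies in the tester's sliding tray: push the tray by its knob fully home against its stop, so that the cap stands under the pressure foot, then pull the cam lever forward and down to the cam's highest lift, where the lever arm is level and the foot presses the cap hardest onto its gasket. The lever springs back when let go and the test needs the pressure kept up, so finish while still holding the lever there. Keep the cap between its pins and leave the other things on the bench where they are.

Things in the scene. Friction and masses are not known exactly. Their poses are not given: they have to be found in the camera images.
- tester: Green bench press with a C-frame, fixed. Origin at bench height below the foot's centre; own -x is its front (lever comes down there), own y runs along the tray's rails. Base x -75 to +85, y -75 to +200 mm. Head above the foot: x -39 to +81, y -38 to +38, z 98 to 186 mm; round dial gauge above its rear, top at 253 mm.
- shuttle (a joint): Travel of the aluminium tray along the rails, m: 0 = pulled right out to the tester's +y (its left), 0.130 = home against the fixed stop, tray centre under the foot; grows as the tray moves to the tester's -y. Starts at 0. Stays where it is left; slides with about 2.5 N.
- tray_knob (a point): On the axis of the upright black knob on the tray's outer end, at grip height 50 mm above the bench. The knob is 23 mm across and reaches from 28 to 67 mm above the bench; the flat tab under it has its top at 28 mm. It stands 118 mm to the tester's +y of the tray's centre.
- nest (a point): Centre of the top of the round rubber gasket in the tray, 30 mm above the bench, on which the cap lies; four upright steel pins 14 mm high round it keep the cap in place with about 1.5 mm of play.
- test_cap: The cap under test: a white ribbed plastic bottle cap, 80 mm across, 23 mm high, 26 g, loose, lying mouth down between the tray's pins. Origin at the centre of its underside. It is not to be handled; it rides with the tray.
- pressure_foot: Round steel foot with a rubber face, 60 mm across, that comes down as the lever is pulled. Origin at the centre of its lower face, 60 mm above the bench at rest (7 mm above the cap). Sprung on its ram (4.5 N/mm): the cam's lift is 10.8 mm, of which the spring takes up the last 4 mm on the cap.
- cam_lever (a joint): Angle of the cam lever about its level shaft, rad: 0 = rest, arm 80 degrees above level; grows as the grip is pulled to the tester's front (-x) and down. Highest lift at 1.40, where the arm is level and points to the tester's front; beyond it the lift falls again, to the end of travel at 1.80. Springs back to 0 when let go; the grip takes 1.5 N at first, up to 4 N later.
- lever_handle: The cam lever: a steel arm, 11 mm thick, on the right-hand end (tester's -y) of the level camshaft, with a black crank grip at its outer end that sticks out farther to the right. Origin on the camshaft, 150 mm above the bench, above the foot's centre. The arm swings in an upright plane 53 mm to the tester's -y of it.
- lever_grip (a point): Centre of the lever's black grip: a plain cylinder 24 mm across, 42 mm long, lying along the tester's y, 82 mm to the tester's -y of the foot's centre and 120 mm from the camshaft. It turns freely on its pin, so it can be pinched from above across its length (along the tester's x) and keeps its attitude as the lever swings. Starts 268 mm above the bench; 150 mm when level.
- lever_pivot (a point): The point of the camshaft's axis beside the grip, 150 mm above the bench: the centre of the arc of the grip's centre.
- spare_cap: Bystander: a blue closed bottle cap, 80 mm across, 23 mm high, loose in front of the tester. Origin at the centre of its underside.
- open_cap: Bystander: a blue bottle cap lying mouth up, 80 mm across, 22 mm high, loose to the left of the tester, by the steel tray. Origin at the centre of its underside.
- counter: Bystander: a round grey hand tally counter, 55 mm across, 19 mm high, loose in front of the tester. Origin at the centre of its underside.

How it is judged (in metres and radians):
On the way, in this order (a step that is already met when the one before it is completed fails the run):
1. the tray is fully home with the cap between its pins, before the foot has come down (value of joint shuttle above 0.127 m and horizontal distance between test_cap and nest below 0.006 m and value of joint cam_lever below 0.5 rad), for 0.2 s.
2. the lever is at the cam's highest lift and the foot presses the cap (value of joint shuttle above 0.127 m and value of joint cam_lever between 1.28 and 1.52 rad and contact force between pressure_foot and test_cap above 10 N), for 0.3 s.
At the end, for the whole second after the job is handed in: Tray within 3 mm of its stop, cap within 6 mm of the nest centre, lever at rest at 1.40 +- 0.12 rad (level within 7 degrees) with the robot still in contact with it (over 0.8 N), and the foot pressing the cap with over 10 N (all of step 2 and horizontal distance between test_cap and nest below 0.006 m and contact force between any of the fingers, the arm and lever_handle above 0.8 N and velocity of joint cam_lever between -0.1 and 0.1 rad/s); the arm keeps its last pose, push and grip.
It fails at once if the cap is knocked out of its pins (horizontal distance between test_cap and nest above 0.012 m).
It fails at once if one of the other things (spare cap, open cap, counter) is moved (distance of any of spare_cap, open_cap, counter from where it was at the start of the episode above 0.03 m).
It also fails if it takes over 51 s, if anything falls off the work surface, if the arm or the gripper's body presses on something with over 40 N, if the wrist force passes 120 N, or if a joint passes its speed limit or range.

## Working session

There is one attempt and no reset: what is moved stays moved. The work goes in short steps, Python scripts to look and compute and a tool call to move; the robot and the scene stay as the last step left them, time stands still between calls to the robot, and variables do not carry over. Pictures are saved under pics/ and viewed, at most 10 in all, crops included, and the job is handed in when it is done.

Besides the shell and the picture viewer there is one more tool, called after "Emit:" by a JSON object that holds its "name" and its "arguments", one argument or row to a line. play_rows: Moves the arm, as the interface text tells. Its arguments: {"type":"object","properties":{"series":{"type":"array"}},"required":["series"]}

```bash
mkdir -p pics; cat > h.py <<'E'
import numpy as np, cv2
from cell import ctrl, get_image, get_calibration, workorder, boxes_of, place_of
def ray(cal,p):
    K=np.array(cal["K"]);d=np.array([(p[0]-K[0,2])/K[0,0],(p[1]-K[1,2])/K[1,1]]);u=d.copy()
    for _ in range(20): u=d/(1+cal["k1"]*(u@u))
    return np.array([u[0],u[1],1.])
def at_z(name,p,z):
    c=get_calibration(name);R=np.array(c["R"]);t=np.array(c["t"]).ravel()
    o=-R.T@t;v=R.T@ray(c,p);return o+v*(z-o[2])/v[2]
def at_d(name,p,D):
    c=get_calibration(name);R=np.array(c["R"]);t=np.array(c["t"]).ravel()
    z=D[int(round(p[1])),int(round(p[0]))];return R.T@(ray(c,p)*z-t)
E
cat > a.py <<'E'
from h import *
print(ctrl.read_state(), ctrl.tcp_to_grasp)
Z=dict(tray_knob=50,nest=30,test_cap=30,lever_grip=268,lever_pivot=150,pressure_foot=60,tester=0,lever_handle=150,spare_cap=0,open_cap=0,counter=0)
for n in("side","top"):
    I,D=get_image(n);cv2.imwrite(f"pics/{n}0.png",I[:,:,::-1])
    for k,z in Z.items():
        for r in place_of(k,n)[:2]: print(n,k,round(r["p"],2),np.round(r["pixel"]),np.round(at_z(n,r["pixel"],z)[:2]))
E
python3 a.py
```

```text
{'clock': 0.0, 'qpos': array([ 1.07619688,  0.62935843,  0.03845839,  1.51838777, -0.02704079,
        0.99627705, -0.02000375]), 'qd': array([ 1.46182116e-03,  3.48202562e-04, -3.54394626e-04, -3.88073932e-04,
        3.66064114e-05,  3.69492038e-04, -1.82877808e-03]), 'tau': array([-7.12491401e-04, -5.63398826e+01,  1.22571845e+00, -1.93446815e+01,
        1.09481442e-02,  1.05473486e-02, -1.13634908e-05]), 'eef_pos': array([ 270.02245   , -590.56659744,  230.37507872]), 'tool_rot': array([-3.13968022e+00,  1.68984790e-06,  4.28759747e-01]), 'force': array([ 0.0308842 ,  0.24560796, -0.27817146]), 'torque': array([ 0.05217589,  0.00663784, -0.02191113]), 'gripper_force': 0.0, 'width': 84.98744186322419} 18.700000000000003
side tray_knob 0.92 [302. 291.] [520.  50.]
side nest 0.94 [317. 271.] [533. -60.]
side nest 0.51 [326. 250.] [ 550. -157.]
side test_cap 0.82 [313. 271.] [541. -58.]
side test_cap 0.42 [325. 251.] [ 548. -151.]
side lever_grip 0.75 [341. 152.] [ 564. -274.]
side lever_grip 0.58 [315. 270.] [411. 221.]
side pressure_foot 0.56 [327. 234.] [ 561. -185.]
side tester 0.57 [326. 250.] [ 566. -196.]
side lever_handle 0.61 [326. 207.] [ 562. -176.]
side spare_cap 0.6 [361. 288.] [417. -80.]
side open_cap 0.68 [286. 377.] [455. 259.]
side counter 0.59 [366. 262.] [ 443. -190.]
top tray_knob 0.74 [285. 225.] [524.  70.]
top test_cap 0.85 [342. 218.] [538. -49.]
top lever_grip 0.86 [484. 187.] [ 557. -269.]
top lever_pivot 0.82 [461. 185.] [ 580. -266.]
top pressure_foot 0.42 [408. 204.] [ 559. -182.]
top tester 0.88 [404. 205.] [ 566. -184.]
top lever_handle 0.95 [416. 192.] [ 570. -183.]
top spare_cap 0.72 [357. 274.] [419. -79.]
top spare_cap 0.52 [403. 205.] [ 566. -182.]
top open_cap 0.57 [201. 260.] [458. 256.]
top counter 0.92 [409. 258.] [ 449. -191.]
top counter 0.68 [485. 189.] [ 597. -363.]
```

View pics/side0.png

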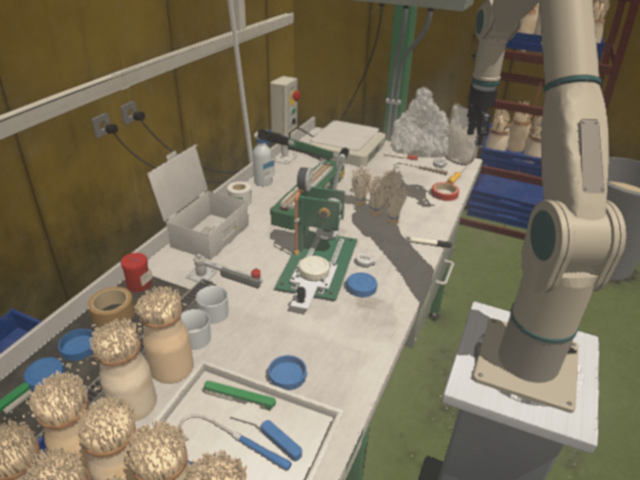

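View pics/top0.png

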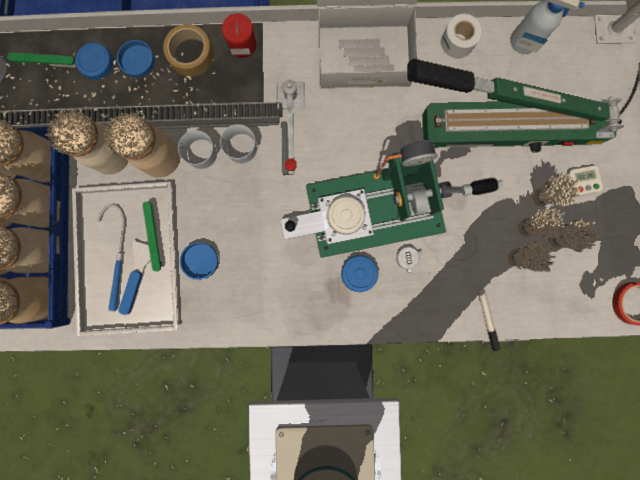

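The side view shows the tester with its tray pulled out, the cap near (313,268) and the knob near (301,293). The top view has the knob at (291,226), the cap at (346,214), and the lever grip at (484,187). These agree with the networks. Next I'll refine the pose.

```bash
cat > b.py <<'E'
from h import *
from scipy.optimize import least_squares
# pixel measurements -> local model points, both cameras
I,D=get_image("top")
def blob(x0,x1,y0,y1,f):
    m=f(I[y0:y1,x0:x1].astype(int)).astype(np.uint8)
    n,l,s,c=cv2.connectedComponentsWithStats(m);k=1+np.argmax(s[1:,4]);return s[k],c[k]+[x0,y0]
print("knob",blob(278,305,212,240,lambda a:a.max(2)<60))
print("grip",blob(465,505,172,202,lambda a:a.max(2)<60))
print("cap",blob(320,375,190,240,lambda a:a.min(2)>150))
for p in [(291,226),(346,214),(485,187),(404,166)]: print(p,at_d("top",p,D))
M=[]
L=dict(tray_knob=(0,248,50),nest=(0,130,30),test_cap=(0,130,30),lever_grip=(-21,-82,268),lever_pivot=(0,-82,150),pressure_foot=(0,0,60),tester=(0,0,0),lever_handle=(0,0,150))
for n in("top","side"):
    get_image(n)
    for k,v in L.items():
        r=place_of(k,n)
        if r and r[0]["p"]>.5: M.append((n,k,v,at_z(n,r[0]["pixel"],v[2])[:2]))
def res(q):
    c,s=np.cos(q[2]),np.sin(q[2])
    return np.array([np.array([q[0]+c*v[0]-s*v[1],q[1]+s*v[0]+c*v[1]])-w for _,_,v,w in M])
o=least_squares(lambda q:res(q).ravel(),[566,-183,.15],loss="soft_l1",f_scale=4)
print(o.x)
for m,r in zip(M,res(o.x)): print(m[0],m[1],np.round(r))
S=cv2.resize(I[150:270,260:520],None,fx=3,fy=3,interpolation=cv2.INTER_CUBIC)[:,:,::-1]
cv2.imwrite("pics/crop.png",S)
E
python3 b.py
```

```text
knob (array([ 7,  8, 10, 11, 81], dtype=int32), array([289.75308642, 225.41975309]))
grip (array([  5,   7,  28,  16, 328], dtype=int32), array([484.08536585, 185.89939024]))
cap (array([   0,    0,   55,   50, 1884], dtype=int32), array([344.9962845 , 217.08545648]))
(291, 226) [519.80828633  57.26180394  65.71202542]
(346, 214) [542.87961035 -55.55381496  52.45970292]
(485, 187) [ 555.44080574 -267.42906915  278.29190764]
(404, 166) [ 621.58323638 -162.93747961  140.00843939]
[ 5.62193878e+02 -1.86227614e+02  1.71651725e-01]
top tray_knob [ -7. -11.]
top test_cap [ 90. 128.]
top lever_grip [-0. -3.]
top lever_pivot [ 4. -2.]
top lever_handle [-4. -6.]
side tray_knob [-0.  2.]
side test_cap [ 3. -3.]
side lever_grip [-8.  7.]
side pressure_foot [ 3. -3.]
side tester [-4.  7.]
side lever_handle [1. 5.]
```

View pics/crop.png

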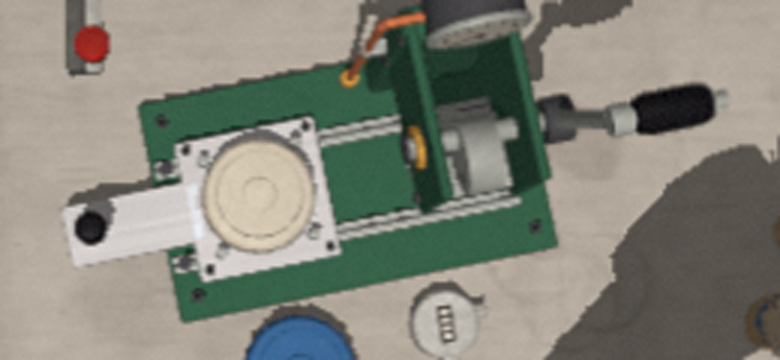

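The crop shows the knob top at crop pixel (90,228), i.e. full-picture (290,226). The cap centre is at (259,195), full (346.3,215), and the grip runs from (637,110) to (715,103).

```bash
python3 - <<'E'
from h import *
k=at_z("top",(289.8,225.6),65);c=at_z("top",(346.2,214.8),53);g=at_z("top",(484.8,186),272)
print(k,c,g)
d=k-c;psi=np.arctan2(-d[0],d[1]);print(psi,np.hypot(*d[:2]))
d=k-g;a=np.arctan2(-d[0],d[1])-np.arctan2(21,330);print("yaw2",a,np.hypot(*d[:2]),np.hypot(21,330))
for p in(psi,a,.172): print(k[:2]-248*np.array([-np.sin(p),np.cos(p)]))
E
```

```text
[520.74951763  59.71373318  65.        ] [541.15664628 -55.88321363  53.        ] [ 558.10241163 -269.35279137  272.        ]
0.17473652420204014 117.38443257502193
yaw2 0.04947721425260125 331.1797340869687 330.667506719363
[ 563.86399025 -184.50981657]
[ 533.01486108 -187.98277739]
[ 563.195506   -184.62688578]
```

Emit:
{"name": "play_rows", "arguments": {
  "series": [
    [[0,0,4,0,0,0,0],[0,0,4,0,0,0,0],[0,0,4,0,0,0,0],[1.8,4.6,0,0,0,5.4,0],[1.8,4.6,0,0,0,5.4,0],[1.8,4.6,0,0,0,5.4,0],[1.8,4.6,0,0,0,5.4,0],[1.8,4.6,0,0,0,5.4,0],[1.8,4.6,0,0,0,5.4,0],[1.8,4.6,0,0,0,5.4,0],[1.8,4.6,0,0,0,5.4,0],[1.8,4.6,0,0,0,5.4,0],[1.8,4.6,0,0,0,5.4,0],[1.8,4.6,0,0,0,5.4,0],[1.8,4.6,0,0,0,5.4,0],[1.8,4.6,0,0,0,5.4,0],[1.8,4.6,0,0,0,5.4,0],[0,0,0,0,0,0,0]]
  ]
}}

```text
clock: 4.4
eef_pos: [522.8, 57.6, 351.4]
tool_rot: [3.14, -0.003, 1.756]
force: [0.4, 0.3, -0.5]
width: 85.1
gripper_force: 0.0
```

```bash
cat >> h.py <<'E'
from scipy.spatial.transform import Rotation as Ro
def wrist(target,z,save=None):
    s=ctrl.read_state();I,D=get_image("wrist");c=get_calibration("wrist");M=np.array(c["mount"])
    if save: cv2.imwrite(save,I[:,:,::-1])
    R=Ro.from_euler("xyz",s["tool_rot"]).as_matrix()
    def f(p,z):
        o=R@M[:3,3]+s["eef_pos"];v=R@M[:3,:3]@ray(c,p);return o+v*(z-o[2])/v[2]
    print(s["clock"],s["eef_pos"])
    for r in place_of(target,"wrist")[:2]: print(target,r["p"],r["pixel"],f(r["pixel"],z))
    return I,D,f
E
python3 - <<'E'
from h import *
I,D,f=wrist("tray_knob",50,"pics/w0.png")
wrist("test_cap",30)
E
```

```text
4.4 [522.83499971  57.56717207 351.42269889]
tray_knob 0.88 [317.8, 198.3] [525.15926603  58.96677621  50.        ]
4.5 [522.12503092  52.66092754 351.11471807]
test_cap 0.81 [319.4, 273.3] [545.8542349  -54.82265188  30.        ]
```

View pics/w0.png

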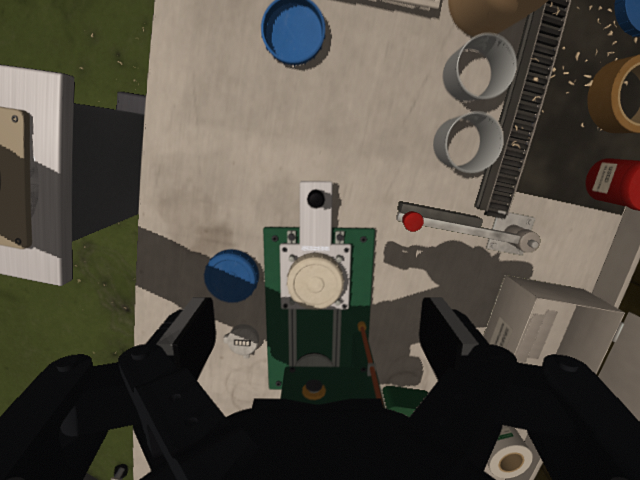

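The wrist view shows the knob at (316,198) on the tray tab and the cap at (318,280), with the jaws aligned across the tray. I'll descend part-way and recheck.

Emit:
{"name": "play_rows", "arguments": {
  "series": [
    [[0,0.3,-4,0,0,0,0],[0,0.3,-4,0,0,0,0],[0,0,-4,0,0,0,0],[0,0,-4,0,0,0,0],[0,0,-4,0,0,0,0],[0,0,0,0,0,0,0],[0,0,0,0,0,0,0],[0,0,0,0,0,0,0]]
  ]
}}

```text
clock: 5.6
eef_pos: [523.6, 58.8, 153.1]
tool_rot: [3.138, 0.0, 1.748]
force: [-0.2, -0.5, 0.1]
width: 85.7
gripper_force: 0.0
```

```bash
python3 - <<'E'
from h import *
wrist("tray_knob",50);wrist("tray_knob",50)
E
```

```text
5.6 [523.58913045  58.77430696 153.13482013]
tray_knob 0.74 [312.9, 239.0] [521.80340409  59.82191589  50.        ]
5.7 [523.22622142  58.81603293 152.73773815]
tray_knob 0.8 [315.8, 240.2] [523.58587649  59.44064039  50.        ]
```

Emit:
{"name": "play_rows", "arguments": {
  "series": [
    [[0,0,-4,0,0,0,0],[0,0,-4,0,0,0,0],[0,0,-2.5,0,0,0,0],[0,0,-1.4,0,0,0,0],[0,0,0,0,0,0,0.4],[0,0,0,0,0,0,0.7],[0,0,0,0,0,0,1],[0,0,0,0,0,0,1],[0,0,0,0,0,0,1],[0,0,0,0,0,0,1],[0,0,0,0,0,0,1]]
  ]
}}

```text
clock: 7.18
eef_pos: [521.5, 58.5, 33.3]
tool_rot: [-3.141, 0.001, 1.748]
force: [-3.3, -0.1, 8.1]
width: 20.6
gripper_force: 58.3
```

Emit:
{"name": "play_rows", "arguments": {
  "series": [
    [[0.09,-0.5,0,0,0,0,1],[0.17,-0.98,0,0,0,0,1],[0.17,-0.98,0,0,0,0,1],[0.17,-0.98,0,0,0,0,1],[0.17,-0.98,0,0,0,0,1],[0.17,-0.98,0,0,0,0,1],[0.17,-0.98,0,0,0,0,1],[0.17,-0.98,0,0,0,0,1],[0.17,-0.98,0,0,0,0,1],[0.17,-0.98,0,0,0,0,1],[0.17,-0.98,0,0,0,0,1],[0.17,-0.98,0,0,0,0,1],[0.09,-0.5,0,0,0,0,1],[0.09,-0.5,0,0,0,0,1],[0.07,-0.4,0,0,0,0,1],[0,0,0,0,0,0,1],[0,0,0,0,0,0,1],[0,0,0,0,0,0,1]]
  ]
}}

```text
clock: 9.43
eef_pos: [543.8, -68.2, 33.3]
tool_rot: [-3.141, 0.001, 1.748]
force: [-4.4, -0.1, 7.3]
width: 20.5
gripper_force: 58.3
```

Emit:
{"name": "play_rows", "arguments": {
  "series": [
    [[0.03,-0.15,0,0,0,0,1],[0.03,-0.15,0,0,0,0,1],[0.03,-0.15,0,0,0,0,1],[0,0,0,0,0,0,1],[0,0,0,0,0,0,1]]
  ]
}}

```text
clock: 10.05
eef_pos: [544.1, -69.5, 33.3]
tool_rot: [-3.141, -0.003, 1.75]
force: [-4.8, 7.0, 8.6]
width: 20.6
gripper_force: 58.5
```

Emit:
{"name": "play_rows", "arguments": {
  "series": [
    [[0.03,-0.2,0,0,0,0,1],[0,0,0,0,0,0,1],[0,0,0,0,0,0,1]]
  ]
}}

```text
clock: 10.42
eef_pos: [544.1, -69.5, 33.3]
tool_rot: [-3.141, -0.005, 1.751]
force: [-5.9, 10.3, 9.2]
width: 20.1
gripper_force: 58.6
```

Emit:
{"name": "play_rows", "arguments": {
  "series": [
    [[0,0.2,0,0,0,0,1],[0,0,0,0,0,0,0],[0,0,0,0,0,0,0],[0,0,0,0,0,0,0],[0,0,0,0,0,0,0],[0,0,2,0,0,0,0],[0,0,5,0,0,0,0],[0,0,6,0,0,0,0],[0,0,6,0,0,0,0],[0,0,6,0,0,0,0],[0,0,6,0,0,0,0],[0.2,-4,2,0,0,0,0],[0.3,-4,0,0,0,0,0],[0.3,-4,0,0,0,0,0],[0.3,-4,0,0,0,0,0],[0.3,-4,0,0,0,0,0],[0,0,0,0,0,0,0],[0,0,0,0,0,0,0],[0,0,0,0,0,0,0]]
  ]
}}

```text
clock: 12.8
eef_pos: [559.8, -270.9, 362.5]
tool_rot: [3.141, -0.001, 1.75]
force: [0.8, 0.0, 0.1]
width: 85.2
gripper_force: 0.0
```

```bash
python3 - <<'E'
from h import *
wrist("lever_grip",268,"pics/w1.png");wrist("lever_grip",268)
I,D=get_image("side");cv2.imwrite("pics/s1.png",cv2.resize(I[120:330,230:430],None,fx=3,fy=2.8)[:,:,::-1])
E
```

```text
12.8 [ 559.79863233 -270.90944132  362.50569567]
lever_grip 0.72 [316.1, 240.2] [ 559.71007083 -267.9291403   268.        ]
12.9 [ 559.81366568 -271.25758406  362.60094632]
lever_grip 0.8 [311.3, 239.7] [ 556.35651389 -268.58618383  268.        ]
```

View pics/w1.png

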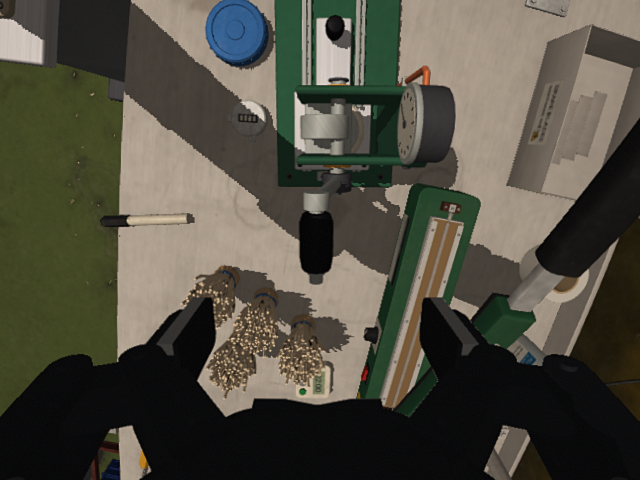

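View pics/s1.png

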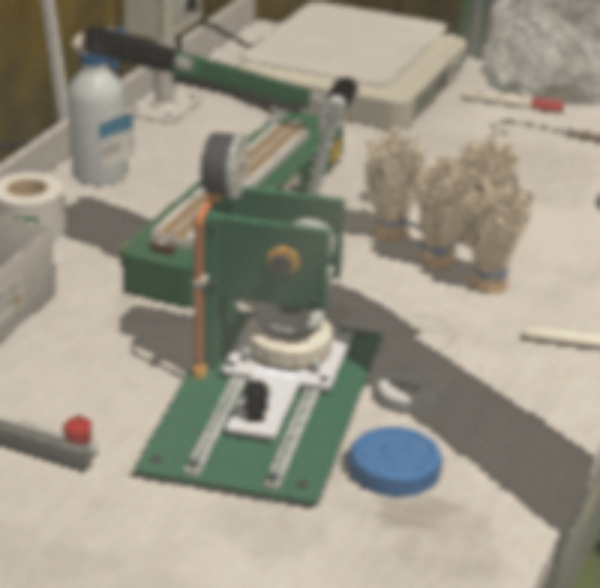

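The wrist view has the grip centred between the jaws at (316,243). The side view shows the tray home with the cap under the foot. I'll descend and pinch.

Emit:
{"name": "play_rows", "arguments": {
  "series": [
    [[-0.1,0.1,-4,0,0,0,0],[0,0,-4,0,0,0,0],[0,0,-2,0,0,0,0],[0,0,-1.3,0,0,0,0],[0,0,0,0,0,0,0.4],[0,0,0,0,0,0,0.6],[0,0,0,0,0,0,1],[0,0,0,0,0,0,1],[0,0,0,0,0,0,1],[0,0,0,0,0,0,1]]
  ]
}}

```text
clock: 14.3
eef_pos: [559.1, -271.7, 250.3]
tool_rot: [3.14, 0.001, 1.748]
force: [-1.1, 0.8, 5.6]
width: 22.1
gripper_force: 58.7
```

Emit:
{"name": "play_rows", "arguments": {
  "series": [
    [[-0.8,-0.14,-0.18,0,0,0,1],[-0.8,-0.14,-0.23,0,0,0,1],[-0.77,-0.14,-0.29,0,0,0,1],[-0.76,-0.13,-0.34,0,0,0,1],[-0.72,-0.13,-0.4,0,0,0,1],[-0.71,-0.12,-0.44,0,0,0,1],[-0.66,-0.12,-0.49,0,0,0,1],[-0.64,-0.11,-0.54,0,0,0,1],[-0.6,-0.1,-0.58,0,0,0,1],[-0.55,-0.1,-0.62,0,0,0,1],[-0.5,-0.09,-0.66,0,0,0,1],[-0.47,-0.08,-0.69,0,0,0,1],[0,0,0,0,0,0,1],[0,0,0,0,0,0,1]]
  ]
}}

```text
clock: 16.05
eef_pos: [478.4, -285.9, 195.0]
tool_rot: [-3.141, 0.0, 1.748]
force: [-2.4, -1.3, 4.0]
width: 22.2
gripper_force: 58.8
```

Emit:
{"name": "play_rows", "arguments": {
  "series": [
    [[-0.41,-0.07,-0.72,0,0,0,1],[-0.36,-0.07,-0.76,0,0,0,1],[-0.31,-0.05,-0.78,0,0,0,1],[-0.25,-0.05,-0.79,0,0,0,1],[-0.2,-0.03,-0.81,0,0,0,1],[-0.14,-0.03,-0.83,0,0,0,1],[-0.09,-0.02,-0.83,0,0,0,1],[-0.03,0,-0.84,0,0,0,1],[0,0,0,0,0,0,1],[0,0,0,0,0,0,1],[0,0,0,0,0,0,1],[0,0,0,0,0,0,1]]
  ]
}}

```text
clock: 17.55
eef_pos: [460.9, -288.8, 131.3]
tool_rot: [3.142, 0.0, 1.748]
force: [-2.2, -3.3, 1.2]
width: 22.8
gripper_force: 58.7
```

```bash
python3 - <<'E'
from h import *
for _ in range(2):
    get_image("side");s=ctrl.read_state();print(s["clock"],s["eef_pos"],s["force"],s["width"])
I,D=get_image("side");cv2.imwrite("pics/s2.png",cv2.resize(I[120:330,230:430],None,fx=3,fy=2.8)[:,:,::-1])
E
```

```text
17.6 [ 460.87625582 -288.82276494  131.27414079] [-1.00807709 -3.14682175  1.62714543] 21.99862818217323
17.65 [ 460.86494342 -288.80708442  131.26350279] [-1.71395069 -2.75876775  0.97655677] 22.300510227420013
```

View pics/s2.png

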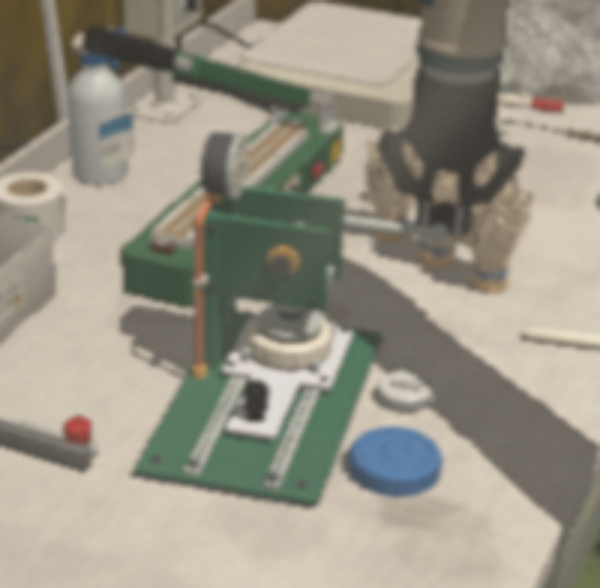

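The side view shows the lever held level by the jaws near (440,220), the foot down on the cap at about (290,330), and the bystanders unmoved. The grasp height is 150 mm, as it should be for a level arm.

```bash
python3 -c "
from cell import workorder;print(workorder.finish_job())"
```

```text
the job is handed in; nothing more can be done
None
```

The job is handed in: the tray is home against its stop with the cap under the foot. The gripper is still holding the lever level at 150 mm. I couldn't read the foot's force on the cap, and no verdict came back.

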